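# Index the rotary table to the tagged hole

## Task

Put a fingertip on the red plunger button and, without gripping it, press it in to free the rotary table and, with it pressed, turn the table to the next hole on the side marked by the yellow tag, then let the plunger spring fully back out so the table is locked in that hole and take the hand away. Do not let it lock in the hole with the white tag, leave the brass wheel blank sitting on its mandrel, and leave the tub, the screwdriver and the brass spool where they are.

Things in the scene. Friction and masses are not known exactly. Their poses are not given: they have to be found in the camera images.
- indexer: Rotary indexing table fixed to the bench. Round green base 330 mm across; origin: centre of its underside, on the vertical turning axis. On its -x side a dark steel plate (arc, radius 100 to 160 mm, top 50 mm above the bench) has a 10 mm arc slot of 120 mm radius joining five 16 mm bright-edged holes, 36 deg (0.628 rad) apart, the middle one on the -x axis.
- turntable (a joint): Angle (rad) of the turning steel table (156 mm across, top 80 mm above the bench) about the indexer's z axis, counterclockwise from above positive, 0 at the start, in the middle hole. Holes at -1.257, -0.628, 0, 0.628, 1.257. Locked it has 0.015 rad of play either way; freed it turns against about 0.12 N m of friction (1 N at the button) and stays where it is left.
- plunger (a joint): How far the sprung plunger is pressed down (m): 0 out, 0.014 fully in. Its round-nosed collar locks the table in a hole; from 0.0105 on it is below the plate and the table is free. Spring 5 N at first, 9 N fully in. Let go between two holes, it stays at about 0.010, held down by the plate; over a hole it springs out to 0 and locks, centring itself if within 3 mm.
- button (a point): Centre of the red plunger button's dished top: the dish floor, 102 mm above the bench when out. The dish is 48 mm across inside; rim 6 mm high, 4 mm thick. The button rides on an arm of the table 120 mm from the turning axis, on the -x side at the start, goes straight down when pressed and circles the axis as the table turns. Arm and bush below it reach 76 mm above the bench.
- yellow_tag: Yellow disc, 16 mm across and 8 mm high, fixed on the gate plate 150 mm from the turning axis, in line with the hole to go to: one hole (36 deg) to one side of the start or the other. Origin at the centre of its underside. When the plunger is in that hole, the button's centre is 30 mm from it, seen from above.
- white_tag: The same disc in white, in line with the next hole on the other side, where the plunger must not go.
- blank: Loose brass wheel blank, a ring 72 mm in diameter, 12 mm thick with a 17 mm bore, 300 g, lying flat round the 14 mm mandrel at the middle of the table; it turns with the table. Origin at the centre of its underside, 86 mm above the bench. The mandrel ends 114 mm above the bench.
- tub: Loose white open tub, 60 mm across, 45 mm high, on the bench beside the base. Origin under its centre.
- screwdriver: Loose screwdriver, 160 mm long, lying on the bench beside the base along its own x axis.
- spool: Loose brass spool, 44 mm flange, 32 mm high, standing on the bench beside the base. Origin under its centre.

How it is judged:
By the outcome, as a careful person would: the job done as asked, in the order asked, and still so for the second after the job is handed in, with the robot touching nothing.
It also fails if it takes over 35 s, if anything falls off the work surface, if the arm or the gripper's body presses on something with over 40 N, if the wrist force passes 120 N, or if a joint passes its speed limit or range.

## Robot

A 6-joint arm with a two-finger parallel gripper is mounted at the origin on the work surface. World frame = base frame: x ahead of the robot, y to its left, z up, the work surface at z = 0. Lengths are in m, angles in rad, forces in N, time in s.
With the tool pointing down it reaches from about 0.375 to 0.9 m from the base axis. Payload 3.1 kg.
Tool frame: the origin (TCP) lies midway between the tips of the shut fingers; the grasp point (between the pads) lies robot.grip_depth behind it (robot.grip_depth is the distance from the TCP to the grasp point, in m); z points along the fingers, y is the line along which they close (so a half turn about z gives the same grasp; the last joint's range is limited). The gripper opens to 87 mm and grips with 3 to 60 N. Pads are 19 mm wide; open, the fingers measure 117 mm over their backs; the gripper's body (75 mm by 190 mm) begins 51 mm behind the grasp point.
Start: joints at [1.024, 0.527, 1.433, -0, 1.181, -0.178], TCP at [0.225, 0.583, 0.223] pointing down, gripper open.
Joint ranges: [-3.08, 3.08], [-0.75, 2.2], [0.22, 2.44], [-1.43, 4.57], [0, 2.65], [-2.85, 2.85]. Speed limits (rad/s): [2.79, 2.79, 3.14, 3.14, 3.14, 3.14].

## Interface

Orientations are given as a unit quaternion [x, y, z, w].
In Python, from rig import robot, imaging, job, probe_bus gives the robot as it stands (robot), with the cameras (imaging), the job (job) and the readings (probe_bus).
- The arm moves only by the shell command python3 nudge.py [OPENING] [FORCE], which reads ROWS from standard input. ROWS is a JSON list of rows, 1 to 20 of them, each of 4 numbers: dx, dy, dz in m, then a turn about the tool's z in rad; each row shifts and turns the commanded pose from where the row before left it, along the tool's axes as they then stand; what a row does not reach is not made up. A row lasts 1/12 s, in which the tool goes at most 0.0417 m and 0.125 rad, less where a joint would pass 70% of its speed; a pose out of reach is approached as far as the arm can. OPENING is the finger opening in m, set as the command begins (- or left out keeps the last). The fingers move at their own pace and stop on an object; FORCE is the grip in N (left out, the last holds). Time passes only in rows, so rows that do not move let the fingers close. It prints the time, the measured TCP pose, the force, the opening and the grip force at its end. Input that does not fit is refused with a message, and nothing moves.
- probe_bus.get_obs(): the state, without advancing time (a new reading comes with each control period).
- imaging.camera(name): name is "side" or "top" or "wrist"; returns a dict with "img" (400x640x3 uint8, red, green, blue), "fx", "fy", "cx", "cy" (pixels), "k1" (the pictures are not rectified: a ray, as slopes to the right and down, at radius r is drawn at 1 + k1 r^2 times it, then the intrinsics apply), "xyz" and "attitude" of the camera in the world. Camera axes: x right, y down, z forward; pixel columns grow to the right and rows downward; lengths in m; the calibration is good to about 2 mm. A picture is of the moment at which its call begins. There is no depth.
- job.hand_in(): hands the job in; it is judged then, once.
The state is a dict: "time": time; "q": joint angles; "joint_velocities": joint speeds; "joint_torque": joint torques, N m; "position": TCP position; "tool_rot": TCP orientation; "ft_force": force on the tool from outside, world axes, zero at the start; "moment": the same for the moment, N m; "grip_width": finger opening in m; "grip_force": force on a finger pad.
Only numpy, scipy, OpenCV 4.12 (cv2) and the standard library are available. Lean on these libraries where they do the work, as an engineer would, in place of code of your own. Each camera call takes 0.05 s, during which the arm holds its last target. There are 200 camera calls.

## Working session

There is one attempt and no reset: what is moved stays moved. The work goes in short steps, Python scripts to look and compute and a shell command to move; the robot and the scene stay as the last step left them, time stands still between calls to the robot, and variables do not carry over. Pictures are saved under pics/ and viewed, at most 10 in all, crops included, and the job is handed in when it is done.

```bash
ls; mkdir -p pics
python3 - <<'E'
from rig import robot, imaging, job, probe_bus
import cv2
o=probe_bus.get_obs();print(o['time'],o['position'],o['tool_rot'],o['grip_width'],robot.grip_depth)
for n in('top','side'):
    c=imaging.camera(n);cv2.imwrite(f'pics/{n}0.png',c['img'][...,::-1]);print(n,{k:v for k,v in c.items() if k!='img'})
E
```

```text
nudge.py
pics
rig.py
0.0 [0.22432038 0.5825956  0.22159702] [ 1.82845625e-01  9.83141074e-01 -9.85542058e-04 -3.67018360e-04] 0.08684513596381059 0.0187
top {'fx': 389.9739490170612, 'fy': 389.9739490170612, 'cx': 316.601368540799, 'cy': 198.37222342769434, 'k1': -0.0914310888813229, 'xyz': array([0.46490715, 0.03322441, 1.04196609]), 'attitude': array([ 0.70785058, -0.70353428,  0.04809791, -0.04091043])}
side {'fx': 394.3982942231243, 'fy': 394.3982942231243, 'cx': 317.56747100569004, 'cy': 193.52532504837575, 'k1': -0.06210152799005065, 'xyz': array([ 0.43174385, -0.58877015,  0.67013395]), 'attitude': array([ 0.91233204, -0.1085448 ,  0.04254307, -0.3925027 ])}
```

View pics/top0.png

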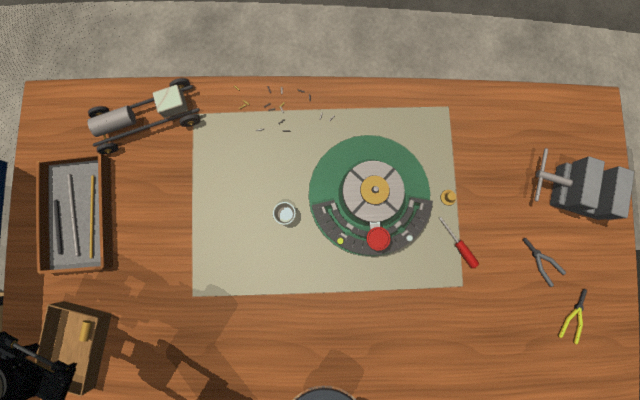

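View pics/side0.png

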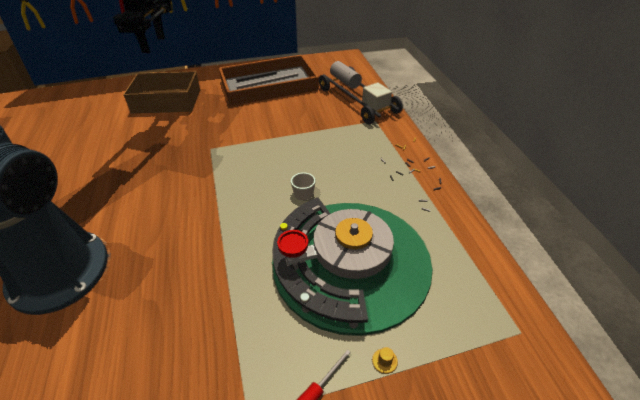

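Top view: the red button is at (378,239), yellow tag at (341,241), white tag at (409,238) and blank at (375,190). Image up is +x and left is +y, so the yellow side looks like clockwise. Side view: button (293,243), yellow (284,226), white (305,297). Next I measure positions.

```bash
cat > h.py <<'E'
import numpy as np, cv2
from scipy.spatial.transform import Rotation as R
def ray(c,uv):
    K=np.array([[c['fx'],0,c['cx']],[0,c['fy'],c['cy']],[0,0,1]])
    p=cv2.undistortPoints(np.array([[uv]],float),K,np.array([c['k1'],0,0,0,0]))[0,0]
    return c['xyz'],R.from_quat(c['attitude']).apply([p[0],p[1],1.])
def plane(c,uv,z):
    o,d=ray(c,uv);return o+d*(z-o[2])/d[2]
def tri(c1,u1,c2,u2):
    o,d=ray(c1,u1);p,e=ray(c2,u2)
    s=np.linalg.lstsq(np.c_[d,-e],p-o,rcond=None)[0]
    a,b=o+s[0]*d,p+s[1]*e
    return (a+b)/2,np.linalg.norm(a-b)
def blob(c,lo,hi,box,big=True):
    x0,y0,x1,y1=box
    hsv=cv2.cvtColor(c['img'],cv2.COLOR_RGB2HSV)
    m=cv2.inRange(hsv,np.array(lo),np.array(hi));k=np.zeros_like(m);k[y0:y1,x0:x1]=m[y0:y1,x0:x1]
    n,_,s,ce=cv2.connectedComponentsWithStats(k)
    i=1+np.argmax(s[1:,4]);return ce[i],s[i]
RED=([0,150,60],[6,255,255]);YEL=([26,150,120],[34,255,255]);WHT=([0,0,170],[180,60,255]);BR=([14,120,90],[25,255,255]);GRN=([60,80,30],[95,255,255])
E
python3 - <<'E'
from rig import robot, imaging, job, probe_bus
from h import *
t=imaging.camera('top');s=imaging.camera('side')
B={'btn':(RED,(355,220,400,262),(270,225,315,262),.106),'yel':(YEL,(330,232,352,250),(275,218,292,233),.058),
'wht':(([0,0,150],[180,90,255]),(402,231,417,246),(297,290,313,304),.058),'blank':(BR,(355,170,395,210),(330,215,378,250),.098)}
P={}
for k,(col,bt,bs,z) in B.items():
    a,sa=blob(t,*col,bt);b,sb=blob(s,*col,bs)
    P[k]=plane(t,a,z);print(k,a,sa,b,sb,'top',plane(t,a,z).round(4),'side',plane(s,b,z).round(4),'tri',[np.round(v,4) for v in tri(t,a,s,b)])
for k in('btn','yel','wht'):
    d=P[k]-P['blank'];print(k,np.hypot(*d[:2]),np.arctan2(d[1],d[0]))
E
```

```text
btn [377.99300699 238.26340326] [367 227  23  24 429] [292.21129032 241.85483871] [277 229  32  27 620] top [ 0.488  -0.1239  0.106 ] side [ 0.4899 -0.1241  0.106 ] tri [array([ 0.4889, -0.124 ,  0.1059]), np.float64(0.0019)]
yel [340.08695652 240.65217391] [338 238   5   6  23] [283.41176471 225.26470588] [280 223   8   6  34] top [ 0.4828 -0.0361  0.058 ] side [ 0.4853 -0.0364  0.058 ] tri [array([ 0.4841, -0.0362,  0.0578]), np.float64(0.0025)]
wht [409.36666667 237.63333333] [407 235   6   6  30] [304.38461538 296.25      ] [301 293   8   8  52] top [ 0.4909 -0.212   0.058 ] side [ 0.4925 -0.2123  0.058 ] tri [array([ 0.4917, -0.2121,  0.0578]), np.float64(0.0016)]
blank [374.39189189 189.64189189] [361 176  28  28 592] [353.63337714 231.91590013] [335 218  38  28 761] top [ 0.6071 -0.1179  0.098 ] side [ 0.6094 -0.1213  0.098 ] tri [array([ 0.6089, -0.1187,  0.0948]), np.float64(0.0028)]
btn 0.11924336433528225 -3.09141689877296
yel 0.14875484238984124 2.5594143252627823
wht 0.1495090729938418 -2.4606146902345953
```

The measurements agree with the given sizes: button radius 0.119 m, height 0.106 m at the rim, tags at 0.149 m and ±36°. The axis is about (0.609, -0.119), and the yellow tag is on the clockwise side (-0.628). The button should end at about (0.509, -0.053). I'll shut the fingers and move above the button.

```bash
echo '[[-0.025,-0.0282,0,0],[-0.025,-0.0282,0,0],[-0.025,-0.0282,0,0],[-0.025,-0.0282,0,0],[-0.025,-0.0282,0,0],[-0.025,-0.0282,0,0],[-0.025,-0.0282,0,0],[-0.025,-0.0282,0,0],[-0.025,-0.0282,0,0],[-0.025,-0.0282,0,0],[-0.025,-0.0282,0,0],[-0.025,-0.0282,0,0],[-0.025,-0.0282,0,0],[-0.025,-0.0282,0,0],[-0.025,-0.0282,0,0],[-0.025,-0.0282,0,0],[-0.025,-0.0282,0,0],[-0.025,-0.0282,0,0],[-0.025,-0.0282,0,0],[-0.025,-0.0282,0,0]]' | python3 nudge.py 0 5; echo '[[0,0,0,0],[0,0,0.03,0],[0,0,0.03,0],[0,0,0.02,0],[0,0,0,0],[0,0,0,0]]' | python3 nudge.py
cat > st.py <<'E'
from rig import robot, imaging, job, probe_bus
from h import *
import sys
o=probe_bus.get_obs();p=np.array(o['position']);r=R.from_quat(o['tool_rot'])
print(o['time'],p.round(4),np.round(o['ft_force'],2),r.as_matrix().round(3).tolist(),o['grip_width'])
for a in sys.argv[1:]:
    g=np.array(eval(a));print('to',a,'tool delta',r.inv().apply(g-p).round(4))
E
python3 st.py '[.489,-.124,.12]'
```

```text
time: 1.87
position: [0.4887, -0.1248, 0.2225]
tool_rot: [0.183, 0.983, 0.0, -0.0]
ft_force: [0.3, -0.1, 0.4]
grip_width: 0.0005
grip_force: 0.0
time: 2.37
position: [0.4877, -0.1223, 0.1419]
tool_rot: [0.183, 0.983, 0.0, -0.001]
ft_force: [0.5, -0.7, 1.4]
grip_width: 0.0003
grip_force: 0.0
2.3667 [ 0.4877 -0.1223  0.1419] [ 0.53 -0.73  1.4 ] [[-0.933, 0.359, -0.003], [0.359, 0.933, 0.001], [0.003, 0.0, -1.0]] 0.0003089933246291002
to [.489,-.124,.12] tool delta [-0.0019 -0.0012  0.0219]
```

```bash
echo '[[-0.0015,-0.001,0.01,0],[0,0,0.01,0],[0,0,0,0],[0,0,0,0]]' | python3 nudge.py; python3 st.py '[.489,-.124,.102]'
python3 - <<'E'
from rig import robot, imaging, job, probe_bus
import cv2,numpy as np
s=imaging.camera('side')['img'][150:330,200:440];w=imaging.camera('wrist')['img']
a=cv2.resize(s,(800,600));b=cv2.resize(w,(800,500))
cv2.imwrite('pics/pre.png',np.vstack([cv2.resize(s,(400,300)),cv2.resize(w,(400,250))])[...,::-1])
E
```

```text
time: 2.7
position: [0.4894, -0.1242, 0.1225]
tool_rot: [0.183, 0.983, 0.0, -0.0]
ft_force: [1.0, 0.6, -0.2]
grip_width: 0.0004
grip_force: 0.0
2.7 [ 0.4894 -0.1242  0.1225] [ 1.02  0.57 -0.2 ] [[-0.933, 0.359, -0.0], [0.359, 0.933, 0.0], [0.0, 0.0, -1.0]] 0.00037803036808273
to [.489,-.124,.102] tool delta [0.0004 0.     0.0205]
```

View pics/pre.png

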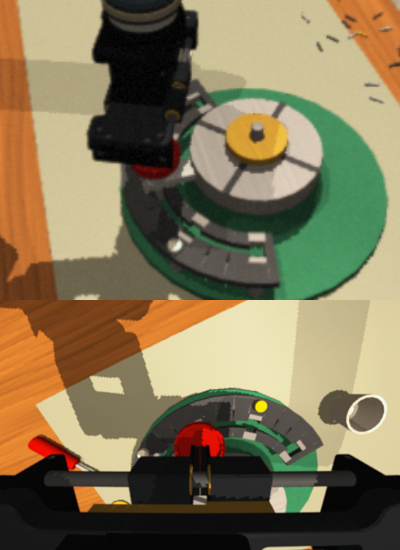

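The shut fingers sit over the middle of the red dish: wrist crop about (200,440), side crop (155,155). The blank and tags are clear. I'll lower to contact.

```bash
echo '[[0,0,0.008,0],[0,0,0.006,0],[0,0,0.004,0],[0,0,0,0],[0,0,0,0]]' | python3 nudge.py|egrep 'pos|ft'; echo '[[0,0,0.004,0],[0,0,0,0],[0,0,0,0]]' | python3 nudge.py|egrep 'pos|ft';echo '[[0,0,0.004,0],[0,0,0,0],[0,0,0,0]]' | python3 nudge.py|egrep 'pos|ft'; echo '[[0,0,0.003,0],[0,0,0,0],[0,0,0,0]]' | python3 nudge.py|egrep 'pos|ft'
```

```text
position: [0.4892, -0.1242, 0.1041]
ft_force: [0.0, 0.3, -0.0]
position: [0.4899, -0.1245, 0.1009]
ft_force: [-0.8, 0.8, 3.7]
position: [0.4899, -0.1245, 0.097]
ft_force: [-0.6, 0.1, 5.7]
position: [0.4899, -0.1245, 0.0941]
ft_force: [-0.1, -0.1, 6.7]
```

```bash
echo '[[0,0,0.003,0],[0,0,0,0],[0,0,0,0]]' | python3 nudge.py|egrep 'pos|ft'; echo '[[0,0,0.002,0],[0,0,0,0],[0,0,0,0]]' | python3 nudge.py|egrep 'pos|ft'; echo '[[0,0,0.001,0],[0,0,0,0],[0,0,0,0]]' | python3 nudge.py|egrep 'time|pos|ft'
```

```text
position: [0.4899, -0.1245, 0.0913]
ft_force: [-1.1, -0.2, 6.5]
position: [0.4899, -0.1245, 0.0894]
ft_force: [0.3, 0.8, 7.6]
time: 4.72
position: [0.4899, -0.1246, 0.0885]
ft_force: [-0.6, 0.3, 8.1]
```

```bash
echo '[[0,0,0.0007,0],[0,0,0,0],[0,0,0,0]]' | python3 nudge.py|egrep 'time|pos|ft'
python3 - <<'E'
import numpy as np
from h import R
# chords of the arc in tool axes (fixed orientation)
r=R.from_quat([.183,.983,0,0]);C=np.array([.6091,-.1189]);a0=np.pi+.0432
p=lambda t:np.r_[C+.12*np.array([np.cos(a0+t),np.sin(a0+t)]),0]
print(p(0),p(-np.pi/5))
for i in range(6): print(r.inv().apply(p(-np.pi/5*(i+1)/6)-p(-np.pi/5*i/6)).round(4))
E
```

```text
time: 4.97
position: [0.4899, -0.1246, 0.0883]
ft_force: [-2.4, -0.1, 12.4]
[ 0.48921196 -0.12408239  0.        ] [ 0.5090624  -0.05262422  0.        ]
[0.0044 0.0118 0.    ]
[0.0032 0.0122 0.    ]
[0.0019 0.0124 0.    ]
[0.0006 0.0125 0.    ]
[-0.0008  0.0125  0.    ]
[-0.0021  0.0124  0.    ]
```

The stop is reached at z≈0.088 with 12 N. I'll turn along the arc in 6 chords and check halfway.

```bash
echo '[[0.0022,0.0059,0,0],[0.0022,0.0059,0,0],[0.0016,0.0061,0,0],[0.0016,0.0061,0,0],[0.001,0.0062,0,0],[0.001,0.0062,0,0],[0,0,0,0],[0,0,0,0]]' | python3 nudge.py
python3 - <<'E'
from rig import robot, imaging, job, probe_bus
import cv2,numpy as np
s=imaging.camera('side')['img'][150:330,200:440];w=imaging.camera('wrist')['img'][150:]
cv2.imwrite('pics/mid.png',np.vstack([cv2.resize(s,(400,300)),cv2.resize(w,(400,156))])[...,::-1])
E
```

```text
time: 5.63
position: [0.4952, -0.087, 0.0884]
tool_rot: [0.183, 0.983, -0.0, 0.002]
ft_force: [-0.2, 0.5, 11.1]
grip_width: 0.0006
grip_force: 5.4
```

View pics/mid.png

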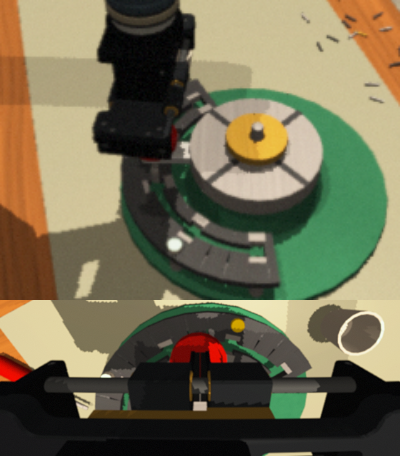

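The table is turning with the tip: the spokes have rotated clockwise and the button is about midway towards the yellow tag (side crop (160,145)). Continuing.

```bash
echo '[[0.0003,0.0062,0,0],[0.0003,0.0063,0,0],[-0.0004,0.0063,0,0],[-0.0004,0.0062,0,0],[-0.001,0.0062,0,0],[-0.001,0.0062,0,0],[0,0,0,0],[0,0,0,0],[0,0,0,0]]' | python3 nudge.py; python3 st.py '[.5091,-.0527,.0884]'
python3 - <<'E'
from rig import robot, imaging, job, probe_bus
from h import *
for n in('side','wrist'):
    c=imaging.camera(n);cv2.imwrite(f'pics/{n}_t.png',c['img'][...,::-1])
s=cv2.imread('pics/side_t.png')[180:300,230:430];cv2.imwrite('pics/end.png',np.vstack([cv2.resize(s,(600,360)),cv2.resize(cv2.imread('pics/wrist_t.png')[180:],(600,206))]))
c=imaging.camera('top');b,st=blob(c,*RED,(330,200,400,262));print(b,st)
E
```

```text
time: 6.48
position: [0.511, -0.053, 0.0884]
tool_rot: [0.183, 0.983, -0.0, 0.002]
ft_force: [-0.0, 0.5, 9.6]
grip_width: 0.0004
grip_force: 4.9
6.4833 [ 0.511  -0.053   0.0884] [-0.02  0.51  9.61] [[-0.933, 0.36, 0.004], [0.36, 0.933, -0.001], [-0.004, 0.001, -1.0]] 0.00036154719181401317
to [.5091,-.0527,.0884] tool delta [ 0.0019 -0.0004 -0.    ]Traceback (most recent call last):
  File "<stdin>", line 6, in <module>
  File "h.py", line 19, in blob
    i=1+np.argmax(s[1:,4]);return ce[i],s[i]
        ~~~~~~~~~^^^^^^^^^
    return _wrapfunc(a, 'argmax', axis=axis, out=out, **kwds)
    return bound(*args, **kwds)
ValueError: attempt to get argmax of an empty sequence
```

View pics/end.png

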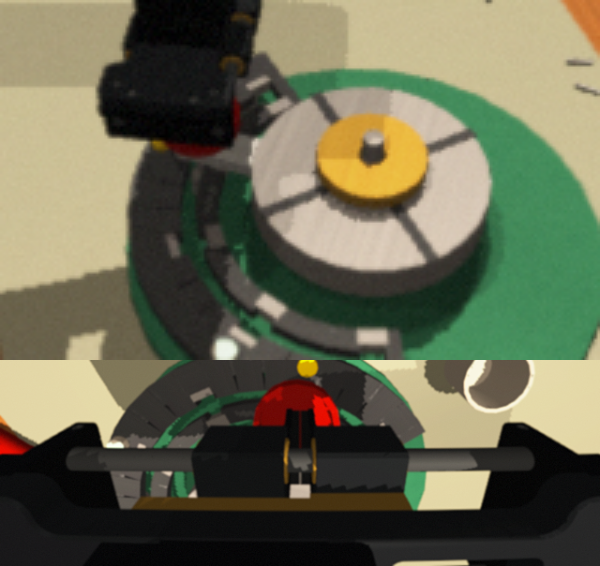

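The button is now in line with the yellow tag: side crop button edge (205,140) beside the tag at (158,143), wrist crop tag (307,367) beyond the dish at (297,410). I'll release gradually while watching the force.

```bash
for i in 1; do echo '[[0,0,-0.004,0],[0,0,0,0],[0,0,0,0]]' | python3 nudge.py|egrep 'pos|ft'; echo '[[0,0,-0.002,0],[0,0,0,0],[0,0,0,0]]' | python3 nudge.py|egrep 'pos|ft'; echo '[[0,0,-0.002,0],[0,0,0,0],[0,0,0,0]]' | python3 nudge.py|egrep 'pos|ft';  done
```

```text
position: [0.5109, -0.0532, 0.0922]
ft_force: [1.8, 0.7, 6.7]
position: [0.5109, -0.0532, 0.094]
ft_force: [1.1, -0.6, 6.6]
position: [0.5108, -0.0532, 0.0959]
ft_force: [0.2, 1.0, 5.7]
```

The plunger still follows the tip at 6 mm in, past the point where the plate would hold it down, so it is entering the hole. Lifting off.

```bash
echo '[[0,0,-0.003,0],[0,0,0,0],[0,0,0,0]]' | python3 nudge.py|egrep 'pos|ft'; echo '[[0,0,-0.004,0],[0,0,-0.004,0],[0,0,-0.015,0],[0,0,-0.03,0],[0,0,-0.03,0],[0,0,-0.03,0],[-0.02,0.03,0,0],[-0.02,0.03,0,0],[-0.02,0.03,0,0],[-0.02,0.03,0,0],[-0.02,0.03,0,0],[-0.02,0.03,0,0],[-0.02,0.03,0,0],[0,0,0,0],[0,0,0,0],[0,0,0,0]]' | python3 nudge.py
python3 - <<'E'
from rig import robot, imaging, job, probe_bus
from h import *
t=imaging.camera('top');s=imaging.camera('side')
cv2.imwrite('pics/fin.png',np.vstack([cv2.resize(t['img'][120:280,260:500],(450,300)),cv2.resize(s['img'][150:390,180:540],(450,300))])[...,::-1])
try:
    a,sa=blob(t,*RED,(330,200,400,262));b,sb=blob(s,*RED,(270,205,330,252));print(a,sa,b,sb)
    p,e=tri(t,a,s,b);print(p,e)
    for q in (p,plane(t,a,.106),plane(s,b,.106)): print(q.round(4),np.linalg.norm(q[:2]-[.4841,-.0362]))
except Exception as x: print(x)
E
```

```text
position: [0.5108, -0.0533, 0.0989]
ft_force: [1.6, -0.4, 5.5]
time: 8.97
position: [0.7135, 0.0927, 0.2096]
tool_rot: [0.183, 0.983, -0.001, -0.002]
ft_force: [-0.5, 0.5, -0.1]
grip_width: 0.0003
grip_force: 0.0
[348.78908189 230.14640199] [338 219  23  23 403] [295.36099585 214.63692946] [282 205  28  23 482]
[ 0.5082866  -0.05408238  0.10228681] 0.001981232680247792
[ 0.5083 -0.0541  0.1023] 0.030079409649793578
[ 0.5071 -0.0536  0.106 ] 0.028892855195894983
[ 0.5088 -0.0576  0.106 ] 0.03267055462570282
```

View pics/fin.png

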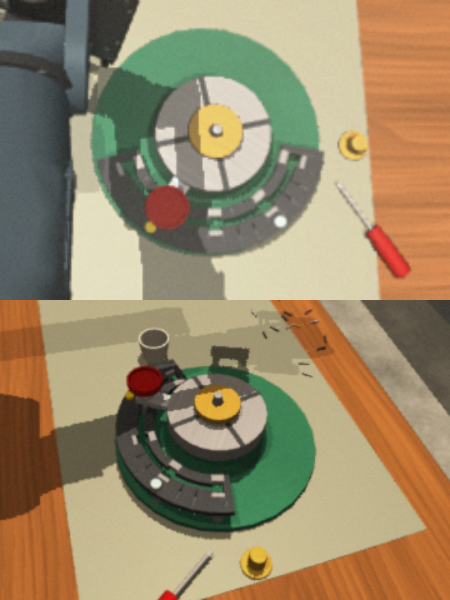

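Top crop: the button (167,208) is next to the yellow tag (150,228) and the blank is on the mandrel. Tub, screwdriver and spool look unmoved. My side box clipped the button, so I'll re-measure its height.

Run:
```python
from rig import robot, imaging, job, probe_bus
from h import *
t=imaging.camera('top');s=imaging.camera('side')
a,sa=blob(t,*RED,(330,200,400,262));b,sb=blob(s,*RED,(270,190,330,252));print(sa,sb)
p,e=tri(t,a,s,b);print(p.round(4),e,np.linalg.norm(p[:2]-[.4841,-.0362]))
d=p[:2]-[.6091,-.1189];print(np.hypot(*d),np.arctan2(d[1],d[0])-np.pi-.0432)
```

```text
[338 219  23  23 404] [282 203  28  25 501]
[ 0.5082 -0.054   0.1037] 0.00228286716460099 0.029963968960779446
0.11996433474817993 -0.6151245592907649
```

The button is 30.0 mm from the yellow tag at angle -0.615 (within the play). The 5.5 N spring contact at z=0.099 plus the height of about 0.104 show the plunger is out. Handing in.

```bash
python3 -c "
from rig import robot, imaging, job, probe_bus
print(job.hand_in())"
```

```text
the job is handed in; nothing more can be done
None
```

I pressed the plunger in with shut fingers and turned the table one hole clockwise to the yellow-tag side; camera and force readings show it locked there with the plunger sprung out, the hand is clear, the blank is on its mandrel, the tub, screwdriver and spool look unmoved, and the job was handed in at about 9 s without a verdict being returned.

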